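Tip two empty crates to find the stamped one, push it to the dispatch line

ROBOT

A 7-joint arm with a two-finger parallel gripper is mounted at the origin on the work surface. World frame = base frame: x ahead of the robot, y to its left, z up, the work surface at z = 0. Lengths are in m, angles in rad, forces in N, time in s.
With the tool pointing down it reaches from about 0.425 to 0.925 m from the base axis. Payload 6.8 kg.
Tool frame: the origin (TCP) lies between the finger pads; the fingertips stand r.tcp_to_tips ahead of it and the grasp point (between the pads) lies 3 mm ahead of it (r.tcp_to_tips is the distance from the TCP to the fingertips, in m); z points along the fingers, y is the line along which they close (so a half turn about z gives the same grasp; the last joint's range is limited). The gripper opens to 85 mm and grips with 20 to 120 N. Pads are 22 mm wide; open, the fingers measure 114 mm over their backs; the gripper's body (76 mm by 85 mm) begins 54 mm behind the grasp point. The pads swing forward as they close: fully open they stand 13 mm farther back than shut.
Start: joints at [-1.312, 0.477, 0.022, 1.555, -0.011, 1.109, -0.083], TCP at [0.242, 0.63, 0.253] pointing down, gripper open.
Joint ranges: [-2.96, 2.96], [-0.34, 2.1], [-1.41, 1.46], [0.24, 2.44], [-1.37, 4.51], [0.17, 1.92], [-2.96, 2.96]. Speed limits (rad/s): [2.39, 2.39, 3.14, 3.14, 3.14, 3.14, 3.14].

INTERFACE

Orientations are given as a rotation vector (axis times angle).
In Python, from bench import r gives the robot as it stands. The module is installed in compiled form; this text tells all that it offers.
- The arm moves only by the tool step_arm, never from a script. Its argument "moves" is a list of rows, each an object of numbers: "rx", "ry", "rz": the turn, a rotation vector about the tool's x, y, z in degrees; "dx", "dy", "dz": the shift along the tool's x, y, z in mm; "gripper": the opening, from -1 (shut) to 1 (fully open). In form: [{"rx": .., "ry": .., "rz": .., "dx": .., "dy": .., "dz": .., "gripper": ..}, ...]. A call has 1 to 20 rows; each row shifts and turns the commanded pose from where the row before left it, along the tool's axes as they then stand; what a row does not reach is not made up. A row lasts 1/8 s, in which the tool goes at most 62.5 mm and 10.7 degrees, less where a joint would pass 70% of its speed; a pose out of reach is approached as far as the arm can. A call is refused whole if a number of a shift passes 62.5 or a number of a turn 10.7, either way. A call with a gripper value outside its range is refused whole. The fingers move at their own pace and stop on an object; "grip_force" is the grip in N (left out, the last holds). Time passes only in rows, so rows that do not move let the fingers close. It gives the time, the measured TCP pose, the force, the opening and the grip force at its end, in the units of the state.
- r.get_obs(): the state, without advancing time (a new reading comes with each control period).
- r.grab_frame(name): name is "scene" or "top" or "wrist"; returns the picture (480x640x3 uint8, blue, green, red); there is no depth.
- r.camera_info(name): a dict with "mtx" (3x3 intrinsics, pixels), "rvec" (rotation vector, rad) and "tvec" (3), from world to camera coordinates, as OpenCV has them. Camera axes: x right, y down, z forward; pixel columns grow to the right and rows downward; lengths in m; the calibration is good to about 2 mm. A picture is of the moment at which its call begins: read the wrist's pose just before it. camera_info takes no time and is no camera call; for the wrist camera it gives the pose at the moment of the call.
- r.hand_in(): hands the job in; it is judged then, once.
The state is a dict: "clock": time; "joints": joint angles; "qvel": joint speeds; "tau": joint torques, N m; "tcp_pos": TCP position; "orientation": TCP orientation; "contact_force": force on the tool from outside, world axes, zero at the start; "moment": the same for the moment, N m; "grip_width": finger opening in m; "gripper_force": force on a finger pad.
Only numpy, scipy, OpenCV 4.12 (cv2) and the standard library are available. Lean on these libraries where they do the work, as an engineer would, in place of code of your own. Each camera call takes 0.05 s, during which the arm holds its last target. There are 200 camera calls.

TASK

Two empty parts crates that look alike stand at the stop strip on an inspection bench, and only one has a round inspection stamp on its underside. With the fingers alone, without gripping a crate or lifting it off the bench, tip both crates gently and steadily over towards the robot, so that each comes to lie on its near side with the underside facing away from the robot. Then push the stamped crate, as it lies, sideways along the strip to the dispatch line between them, until its leading end stands on the yellow tape, square to it; leave the other lying clear of the tape, and do not disturb the measuring gear.

Things in the scene. Friction and masses are not known exactly. Their poses are not given: they have to be found in the camera images.
- crate_1: An empty open crate of grey plastic, 130 (its x) x 160 (y) x 110 mm high, flat walls 7 mm thick, about 0.32 kg. Origin: centre of the underside; while it stands, x away from the robot, y to its left, z up. Pushed towards the robot high on its far wall it slides up to the strip, then tips over its near bottom edge; beyond about 55 degrees it goes over by itself. Lying, its x points up, its z to the robot.
- crate_2: The other empty open crate of grey plastic, 130 (its x) x 160 (y) x 110 mm high, flat walls 7 mm thick, about 0.32 kg. Origin: centre of the underside; while it stands, x away from the robot, y to its left, z up. The same in every way but the stamp; which of the two is on the left varies. Each stands with its near wall 5 to 30 mm beyond the strip's far edge, one each side of the tape.
- stamp (a point): Centre of the round inked stamp (dark ring, 90 mm across, with a tick in it) in the middle of the stamped crate's underside; the other's underside is blank. Out of sight while the crate stands; once the crate lies on its near side, it faces away from the robot, 65 mm up.
- strip: Fixed stop strip: an aluminium flat, 20 (x) x 680 (y) x 3 mm high, screwed to the bench on the robot's side of the standing crates, which foot against it when tipped. Origin: centre of its underside; x away from the robot, y along it to the robot's left.
- tape: Dispatch line: flat yellow marking tape between the two crates, running away from the robot, 300 mm long (x) and 50 mm wide (y), nearly square to the strip and across it. Origin: its centre; x along it away from the robot, y to the robot's left. It cannot be felt.
- joystick: Bystander: joystick control box of the measuring machine, 110 by 160 mm, 143 mm high to the stick's top; origin at the centre of its underside. Leave it alone.
- sphere_stand: Bystander: steel calibration sphere, 30 mm, on a slim stand with a 60 mm foot, 119 mm high; origin at the centre of its underside. Leave it alone.
- ring_gauge: Bystander: steel ring gauge, 60 mm across, 22 mm high; origin at the centre of its underside. Leave it alone.
Not all that is in view belongs to the job. Leave any turquoise look-alike of the crate_2 alone. What is shaped like the crate_1 but red is not meant.

How it is judged:
By the outcome, as a careful person would: the job done as asked, in the order asked, and still so for the second after the job is handed in, with the robot touching nothing.
It also fails if it takes over 69 s, if anything falls off the work surface, if the arm or the gripper's body presses on something with over 40 N, if the wrist force passes 120 N, or if a joint passes its speed limit or range.

## Working session

There is one attempt and no reset: what is moved stays moved. The work goes in short steps, Python scripts to look and compute and a tool call to move; the robot and the scene stay as the last step left them, time stands still between calls to the robot, and variables do not carry over. Pictures are saved under pics/ and viewed, at most 10 in all, crops included, and the job is handed in when it is done.

Besides the shell and the picture viewer there is one more tool, called after ">>>" as name(argument=value, ...), one argument or row to a line, values as JSON. step_arm: Moves the arm, as the interface text tells. Its arguments: {"type":"object","properties":{"moves":{"type":"array","items":{"type":"object","properties":{"rx":{"type":"number"},"ry":{"type":"number"},"rz":{"type":"number"},"dx":{"type":"number"},"dy":{"type":"number"},"dz":{"type":"number"},"gripper":{"type":"number"}}}},"grip_force":{"type":"number"}},"required":["moves"]}

```bash
mkdir -p pics; cat > h.py <<'E'
import numpy as np, cv2
from bench import r
def cam(n):
    c=r.camera_info(n); R=cv2.Rodrigues(np.array(c["rvec"],float))[0]
    return np.array(c["mtx"],float),R,np.array(c["tvec"],float).ravel()
def ray(n,px,z=0.,c=None):
    K,R,t=c or cam(n); o=-R.T@t
    px=np.atleast_2d(px).astype(float)
    d=(np.linalg.inv(K)@np.c_[px,np.ones(len(px))].T).T@R
    return o+d*((z-o[2])/d[:,2])[:,None]
def proj(n,P,c=None):
    K,R,t=c or cam(n); p=(K@(R@np.atleast_2d(P).T+t[:,None])).T
    return p[:,:2]/p[:,2:]
E
python3 - <<'E'
from h import *
o=r.get_obs(); print(o['clock'],o['tcp_pos'],o['orientation'],r.tcp_to_tips,o['contact_force'])
for n in("scene","top"):
    cv2.imwrite(f"pics/{n}0.png",r.grab_frame(n)); K,R,t=cam(n); print(n,-R.T@t,R[2])
E
```

```text
0.0 [0.24188384 0.62957692 0.25232103] [-5.72916309e-01 -3.08869529e+00  2.87548838e-03] 0.022 [-0.47756707 -0.18271795  0.51713784]
scene [1.24995316 0.35509204 0.99609532] [-0.59793882 -0.25681731 -0.75928522]
top [0.34300137 0.0353149  1.38584876] [ 0.10312903  0.00100874 -0.99466747]
```

View pics/top0.png

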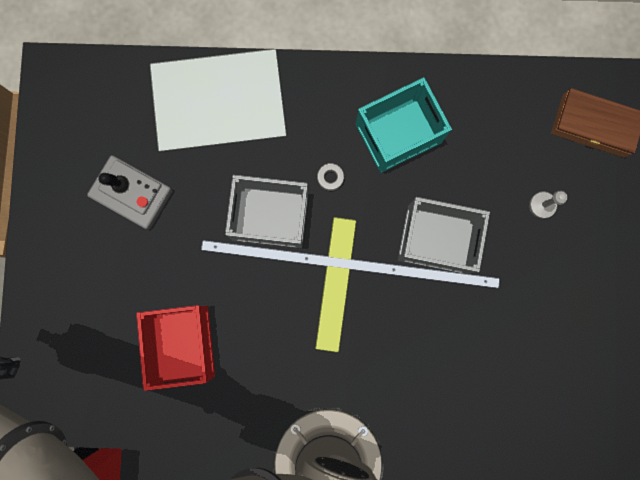

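View pics/scene0.png

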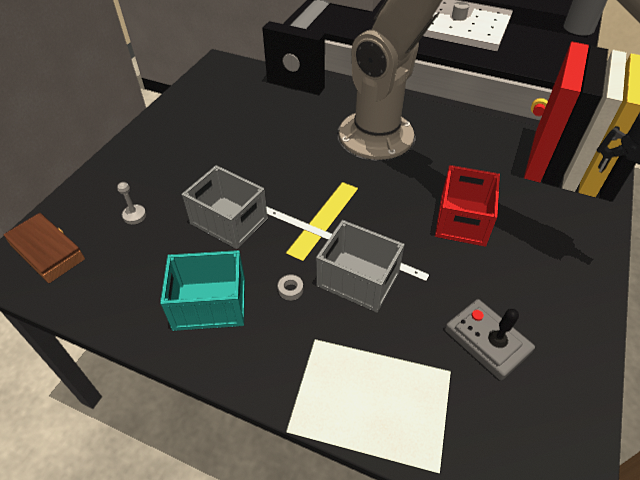

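The top view shows the grey crates at (267,211) and (446,236). The look-alikes are red at (175,348) and turquoise at (405,125). The strip runs (202,245) to (499,283), the tape is at (336,285) and the ring at (331,177). I choose the two grey crates beside the strip and check them in a crop.

```bash
python3 - <<'E'
from h import *
im=cv2.imread("pics/top0.png")
cv2.imwrite("pics/crop0.png",cv2.resize(im[160:300,195:505],None,fx=2.58,fy=2.58,interpolation=cv2.INTER_CUBIC))
hsv=cv2.cvtColor(im,cv2.COLOR_BGR2HSV)
def rect(m,z,lab,roi):
    k=np.zeros_like(m); x0,y0,x1,y1=roi; k[y0:y1,x0:x1]=m[y0:y1,x0:x1]
    c=max(cv2.findContours(k,0,2)[0],key=cv2.contourArea)[:,0]
    p=ray("top",c,z)[:,:2]
    b=cv2.minAreaRect((p*1000).astype(np.float32)); print(lab,b,cv2.boxPoints(b).round().tolist())
y=cv2.inRange(hsv,(22,80,80),(38,255,255)); rect(y,0,"tape",(300,200,370,360))
w=((hsv[...,1]<45)&(hsv[...,2]>195)).astype(np.uint8)*255
c=np.vstack([c[:,0] for c in cv2.findContours(w[225:300,195:505],0,2)[0] if cv2.contourArea(c)>60])+[195,225]
print("strip",cv2.minAreaRect((ray("top",c,.003)[:,:2]*1000).astype(np.float32)))
print("crate L floor/rim pts")
for lab,q in (("L",[(233,176),(307,181)]),("R",[(417,199),(489,211)])): print(lab,ray("top",q,.11).round(3).tolist())
print("ring",ray("top",[(331,177)],.02),"sphere",ray("top",[(542,206)],0),"joy",ray("top",[(130,193)],.03),"red",ray("top",[(138,315),(198,307),(208,383)],.11).round(3).tolist(),"teal",ray("top",[(358,125),(383,170),(450,130)],.1).round(3).tolist())
E
```

```text
tape ((339.5524597167969, -3.050243377685547), (53.787925720214844, 190.01734924316406), 83.59547424316406) [[242.0, -19.0], [431.0, -40.0], [437.0, 13.0], [248.0, 34.0]]
strip ((441.4754638671875, -40.53363037109375), (679.610595703125, 20.02391815185547), 84.14447021484375)
crate L floor/rim pts
L [[0.615, 0.218, 0.11], [0.608, 0.06, 0.11]]
R [[0.576, -0.175, 0.11], [0.554, -0.328, 0.11]]
ring [[0.637762   0.00735406 0.02      ]] sphere [[ 0.58721994 -0.48154182  0.        ]] joy [[0.58653907 0.46086215 0.03      ]] red [[0.315, 0.404, 0.11], [0.335, 0.28, 0.11], [0.18, 0.252, 0.11]] teal [[0.737, -0.047, 0.1], [0.639, -0.103, 0.1], [0.731, -0.247, 0.1]]
```

View pics/crop0.png

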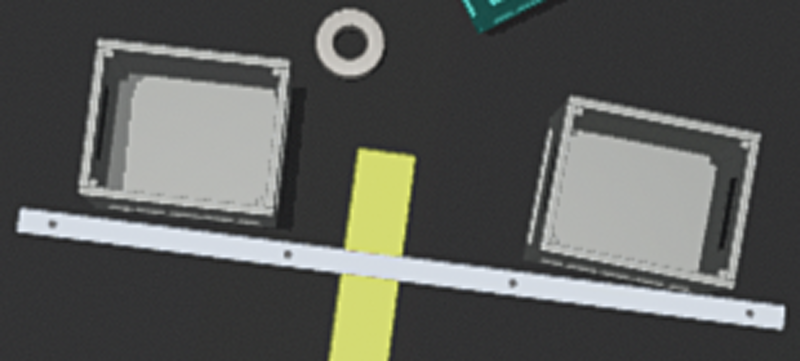

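The crop confirms two empty grey crates. The rim corners in the crop are left (98,41), (290,62), (275,213), (82,192) and right (571,97), (760,133), (733,285), (545,247). Neither is red or turquoise. Next I put everything into strip axes.

```bash
cat >> h.py <<'E'
a=np.deg2rad(84.14); ey=np.array([np.cos(a),np.sin(a)]); ex=np.array([ey[1],-ey[0]]); O=np.array([.4415,-.0405])
def S(P):
    d=np.atleast_2d(P)[:,:2]-O; return (np.c_[d@ex,d@ey]*1000).round(1).tolist()
def st():
    o=r.get_obs(); R=cv2.Rodrigues(np.array(o['orientation']))[0]
    print('t',round(o['clock'],2),'tcp S',S(o['tcp_pos']),'z',round(o['tcp_pos'][2]*1000,1),'yaw of tool y rel strip',round(float(np.rad2deg(np.arctan2(R[1,1],R[0,1])-a)),2),'tilt',R[2].round(3),'F',np.round(o['contact_force'],1),'w',o['grip_width'])
E
python3 - <<'E'
from h import *
st()
f=lambda q:np.array(q)/2.58+[195,160]
for q in ([(98,41),(290,62),(275,213),(82,192)],[(571,97),(760,133),(733,285),(545,247)]): print(S(ray("top",f(q),.11)))
print("tape far/near corners",S(ray("top",[(334,218),(355,220),(317,349),(339,351)])))
print("ring",S([.638,.007]),"teal",S([[.639,-.103],[.737,-.047]]),"sph",S([.587,-.482]),"joy",S([.587,.461]),"red",S([[.315,.404],[.335,.28],[.18,.252]]))
E
```

```text
t 0.1 tcp S [[-267.0, 646.3]] z 252.4 yaw of tool y rel strip -15.16 tilt [-0.    -0.002 -1.   ] F [-0.3  0.1  0.6] w 0.08495225983627595
[[146.2, 275.2], [149.2, 115.4], [23.3, 111.3], [20.1, 270.3]]
[[150.1, -118.1], [140.3, -275.7], [12.9, -266.3], [24.0, -110.9]]
tape far/near corners [[100.4, 48.7], [102.0, 0.2], [-200.0, 49.3], [-198.0, -0.4]]
ring [[190.6, 67.3]] teal [[202.8, -42.0], [294.6, 23.7]] sph [[189.8, -424.3]] joy [[93.5, 513.7]] red [[-171.2, 429.3], [-138.7, 308.0], [-290.0, 264.3]]
```

>>> step_arm(
  moves=[
    {"rz": -7.6},
    {"rz": -7.6},
    {"dx": -33,"dy": -32.4},
    {"dx": -33,"dy": -32.4},
    {"dx": -33,"dy": -32.4},
    {"dx": -33,"dy": -32.4},
    {"dx": -33,"dy": -32.4},
    {"dx": -33,"dy": -32.4},
    {"dx": -33,"dy": -32.4},
    {"dx": -33,"dy": -32.4},
    {"dx": -33,"dy": -32.4},
    {"dx": -33,"dy": -32.4},
    {"dx": -33,"dy": -32.4},
    {"dx": -33,"dy": -32.4},
    {"dx": -33,"dy": -32.4},
    {"dx": -33,"dy": -32.4},
    {},
  ],
)

```text
invalid input at $.moves[0]: expected keys rx, ry, rz, dx, dy, dz, gripper
```

```bash
python3 -c "
from h import *
st()"
```

```text
t 0.1 tcp S [[-267.0, 646.3]] z 252.4 yaw of tool y rel strip -15.16 tilt [-0.    -0.002 -1.   ] F [-0.3  0.1  0.6] w 0.08495225983627595
```

>>> step_arm(
  moves=[
    {"rx": 0,"ry": 0,"rz": -7.6,"dx": 0,"dy": 0,"dz": 0,"gripper": 1},
    {"rx": 0,"ry": 0,"rz": -7.6,"dx": 0,"dy": 0,"dz": 0,"gripper": 1},
    {"rx": 0,"ry": 0,"rz": 0,"dx": -38,"dy": -38,"dz": 0,"gripper": 1},
    {"rx": 0,"ry": 0,"rz": 0,"dx": -38,"dy": -38,"dz": 0,"gripper": 1},
    {"rx": 0,"ry": 0,"rz": 0,"dx": -38,"dy": -38,"dz": 0,"gripper": 1},
    {"rx": 0,"ry": 0,"rz": 0,"dx": -38,"dy": -38,"dz": 0,"gripper": 1},
    {"rx": 0,"ry": 0,"rz": 0,"dx": -38,"dy": -38,"dz": 0,"gripper": 1},
    {"rx": 0,"ry": 0,"rz": 0,"dx": -38,"dy": -38,"dz": 0,"gripper": 1},
    {"rx": 0,"ry": 0,"rz": 0,"dx": -38,"dy": -38,"dz": 0,"gripper": 1},
    {"rx": 0,"ry": 0,"rz": 0,"dx": -38,"dy": -38,"dz": 0,"gripper": 1},
    {"rx": 0,"ry": 0,"rz": 0,"dx": -38,"dy": -38,"dz": 0,"gripper": 1},
    {"rx": 0,"ry": 0,"rz": 0,"dx": -38,"dy": -38,"dz": 0,"gripper": 1},
    {"rx": 0,"ry": 0,"rz": 0,"dx": -38,"dy": -38,"dz": 0,"gripper": 1},
    {"rx": 0,"ry": 0,"rz": 0,"dx": -38,"dy": -38,"dz": 0,"gripper": 1},
    {"rx": 0,"ry": 0,"rz": 0,"dx": 0,"dy": 0,"dz": 0,"gripper": 1},
  ],
)

```text
clock: 1.98
tcp_pos: [0.6516, 0.124, 0.2527]
orientation: [0.173, 3.136, -0.005]
contact_force: [0.6, 0.4, 0.4]
grip_width: 0.0853
gripper_force: 0.0
```

```bash
python3 -c "
from h import *
st()"
```

```text
t 1.98 tcp S [[192.2, 185.1]] z 252.7 yaw of tool y rel strip -0.44 tilt [-0.001 -0.003 -1.   ] F [0.6 0.4 0.4] w 0.08528263443126882
```

>>> step_arm(
  moves=[
    {"rx": 0,"ry": 0,"rz": 0,"dx": -4,"dy": 8,"dz": 48,"gripper": 1},
    {"rx": 0,"ry": 0,"rz": 0,"dx": 0,"dy": 0,"dz": 48,"gripper": 1},
    {"rx": 0,"ry": 0,"rz": 0,"dx": 0,"dy": 0,"dz": 40,"gripper": 1},
    {"rx": 0,"ry": 0,"rz": 0,"dx": 0,"dy": 0,"dz": 10,"gripper": 1},
    {"rx": 0,"ry": 0,"rz": 0,"dx": 20,"dy": 0,"dz": 0,"gripper": 1},
    {"rx": 0,"ry": 0,"rz": 0,"dx": 0,"dy": 0,"dz": 0,"gripper": 1},
  ],
)

```text
clock: 2.72
tcp_pos: [0.634, 0.1409, 0.1084]
orientation: [0.157, 3.137, 0.001]
contact_force: [0.8, -0.1, 0.0]
grip_width: 0.0851
gripper_force: 0.0
```

```bash
python3 - <<'E'
from h import *
st(); im=r.grab_frame("scene"); cv2.imwrite("pics/s1.png",cv2.resize(im[100:360,250:550],None,fx=2.3,fy=2.3))
E
```

```text
t 2.73 tcp S [[172.9, 200.1]] z 108.4 yaw of tool y rel strip 0.12 tilt [-0.     0.001 -1.   ] F [ 0.8 -0.1  0. ] w 0.08514998066555886
```

View pics/s1.png

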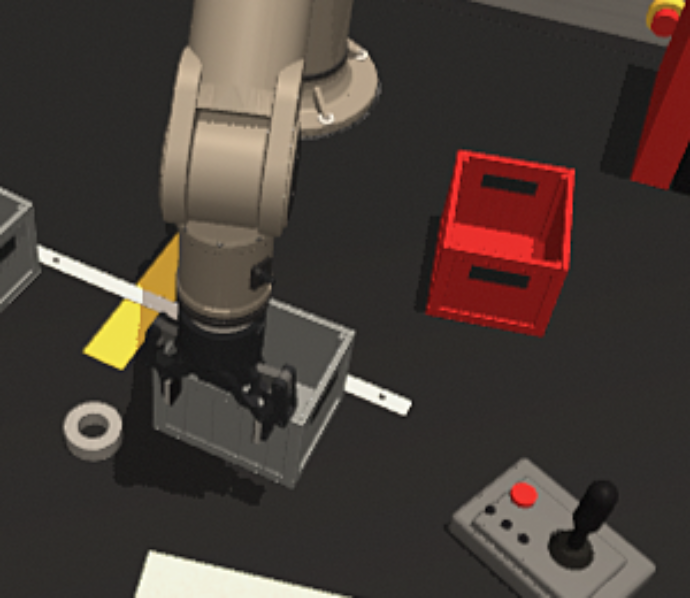

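The picture shows both open fingers just behind the far wall of the left crate (crop about (170,400) and (262,435)), clear of the ring gauge. I slide the crate up to the strip.

>>> step_arm(
  moves=[
    {"rx": 0,"ry": 0,"rz": 0,"dx": 5,"dy": -6,"dz": 0,"gripper": 1},
    {"rx": 0,"ry": 0,"rz": 0,"dx": 5,"dy": 0,"dz": 0,"gripper": 1},
    {"rx": 0,"ry": 0,"rz": 0,"dx": 5,"dy": 0,"dz": 0,"gripper": 1},
    {"rx": 0,"ry": 0,"rz": 0,"dx": 5,"dy": 0,"dz": 0,"gripper": 1},
  ],
)

```text
clock: 3.28
tcp_pos: [0.6144, 0.1358, 0.1077]
orientation: [0.16, 3.136, 0.0]
contact_force: [3.1, 0.2, 1.2]
grip_width: 0.0855
gripper_force: 1.2
```

```bash
python3 -c "
from h import *
st()"
```

```text
t 3.27 tcp S [[154.0, 193.0]] z 107.7 yaw of tool y rel strip 0.03 tilt [-0.002  0.    -1.   ] F [3.1 0.2 1.2] w 0.08548850091802312
```

>>> step_arm(
  moves=[
    {"rx": 0,"ry": 0,"rz": 0,"dx": 5,"dy": 0,"dz": 0,"gripper": 1},
    {"rx": 0,"ry": 0,"rz": 0,"dx": 4.3,"dy": 0,"dz": -5,"gripper": 1},
    {"rx": 0,"ry": 0,"rz": 0,"dx": 4.3,"dy": 0,"dz": -5,"gripper": 1},
    {"rx": 0,"ry": 0,"rz": 0,"dx": 4.3,"dy": 0,"dz": -5,"gripper": 1},
    {"rx": 0,"ry": 0,"rz": 0,"dx": 4.3,"dy": 0,"dz": -5,"gripper": 1},
    {"rx": 0,"ry": 0,"rz": 0,"dx": 5.2,"dy": 0,"dz": -4.5,"gripper": 1},
    {"rx": 0,"ry": 0,"rz": 0,"dx": 5.2,"dy": 0,"dz": -4.5,"gripper": 1},
    {"rx": 0,"ry": 0,"rz": 0,"dx": 5.2,"dy": 0,"dz": -4.5,"gripper": 1},
    {"rx": 0,"ry": 0,"rz": 0,"dx": 5.2,"dy": 0,"dz": -4.5,"gripper": 1},
  ],
)

```text
clock: 4.4
tcp_pos: [0.5703, 0.1405, 0.1454]
orientation: [-0.159, -3.137, -0.0]
contact_force: [3.2, -0.2, 1.9]
grip_width: 0.0852
gripper_force: 1.6
```

```bash
python3 - <<'E'
from h import *
st(); im=r.grab_frame("scene"); cv2.imwrite("pics/s2.png",cv2.resize(im[150:350,250:450],None,fx=2.5,fy=2.5))
E
```

```text
t 4.4 tcp S [[109.6, 193.2]] z 145.4 yaw of tool y rel strip 0.05 tilt [ 0.001  0.    -1.   ] F [ 3.2 -0.2  1.9] w 0.08524738251639412
```

View pics/s2.png

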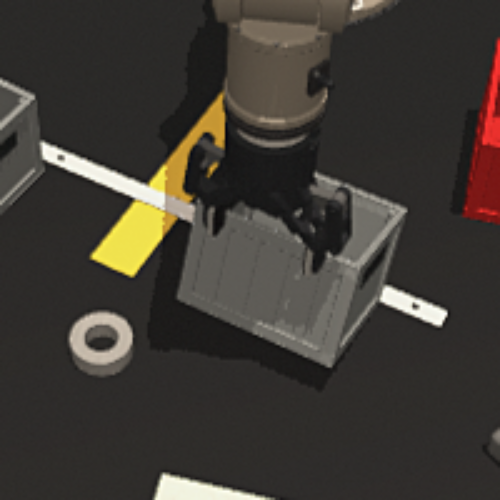

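The crate is tipping steadily at about 20° with the fingers on its far wall, at about (215,225) and (318,265) in the crop. I continue along the arc.

>>> step_arm(
  moves=[
    {"rx": 0,"ry": 0,"rz": 0,"dx": 5.9,"dy": 0,"dz": -3.5,"gripper": 1},
    {"rx": 0,"ry": 0,"rz": 0,"dx": 5.9,"dy": 0,"dz": -3.5,"gripper": 1},
    {"rx": 0,"ry": 0,"rz": 0,"dx": 5.9,"dy": 0,"dz": -3.5,"gripper": 1},
    {"rx": 0,"ry": 0,"rz": 0,"dx": 5.9,"dy": 0,"dz": -3.5,"gripper": 1},
    {"rx": 0,"ry": 0,"rz": 0,"dx": 6.4,"dy": 0,"dz": -2.4,"gripper": 1},
    {"rx": 0,"ry": 0,"rz": 0,"dx": 6.4,"dy": 0,"dz": -2.4,"gripper": 1},
    {"rx": 0,"ry": 0,"rz": 0,"dx": 6.4,"dy": 0,"dz": -2.4,"gripper": 1},
    {"rx": 0,"ry": 0,"rz": 0,"dx": 6.4,"dy": 0,"dz": -2.4,"gripper": 1},
    {"rx": 0,"ry": 0,"rz": 0,"dx": 6.7,"dy": 0,"dz": -1.3,"gripper": 1},
    {"rx": 0,"ry": 0,"rz": 0,"dx": 6.7,"dy": 0,"dz": -1.3,"gripper": 1},
    {"rx": 0,"ry": 0,"rz": 0,"dx": 6.7,"dy": 0,"dz": -1.3,"gripper": 1},
    {"rx": 0,"ry": 0,"rz": 0,"dx": 6.7,"dy": 0,"dz": -1.3,"gripper": 1},
  ],
)

```text
clock: 5.95
tcp_pos: [0.4949, 0.148, 0.1741]
orientation: [-0.159, -3.137, 0.0]
contact_force: [-0.6, -0.6, -0.1]
grip_width: 0.0855
gripper_force: 0.1
```

```bash
python3 - <<'E'
from h import *
st()
E
```

```text
t 5.95 tcp S [[33.9, 193.0]] z 174.1 yaw of tool y rel strip 0.05 tilt [ 0. -0. -1.] F [-0.6 -0.6 -0.1] w 0.08547954507035392
```

>>> step_arm(
  moves=[
    {"rx": 0,"ry": 0,"rz": 0,"dx": 6,"dy": 0,"dz": 0,"gripper": 1},
    {"rx": 0,"ry": 0,"rz": 0,"dx": 6,"dy": 0,"dz": 0,"gripper": 1},
    {"rx": 0,"ry": 0,"rz": 0,"dx": 0,"dy": 0,"dz": 0,"gripper": 1},
    {"rx": 0,"ry": 0,"rz": 0,"dx": 0,"dy": 0,"dz": 0,"gripper": 1},
  ],
)

```text
clock: 6.45
tcp_pos: [0.4835, 0.1492, 0.174]
orientation: [-0.159, -3.137, 0.0]
contact_force: [1.0, -0.1, 0.7]
grip_width: 0.0853
gripper_force: 0.3
```

```bash
python3 - <<'E'
from h import *
st(); im=r.grab_frame("scene"); cv2.imwrite("pics/s3.png",cv2.resize(im[150:350,250:450],None,fx=2.,fy=2.))
E
```

```text
t 6.45 tcp S [[22.4, 193.0]] z 174.0 yaw of tool y rel strip 0.04 tilt [ 0. -0. -1.] F [ 1.  -0.1  0.7] w 0.08530037419817953
```

View pics/s3.png

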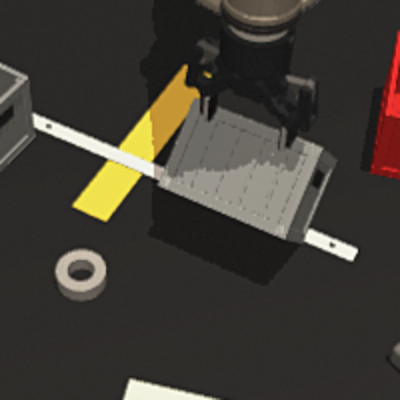

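The crate leans at about 50°, still resting on the fingers. I nudge it a little further.

>>> step_arm(
  moves=[
    {"rx": 0,"ry": 0,"rz": 0,"dx": 5,"dy": 0,"dz": 0,"gripper": 1},
    {"rx": 0,"ry": 0,"rz": 0,"dx": 5,"dy": 0,"dz": 0,"gripper": 1},
    {"rx": 0,"ry": 0,"rz": 0,"dx": 5,"dy": 0,"dz": 0,"gripper": 1},
    {"rx": 0,"ry": 0,"rz": 0,"dx": 5,"dy": 0,"dz": 0,"gripper": 1},
    {"rx": 0,"ry": 0,"rz": 0,"dx": 4,"dy": 0,"dz": 0,"gripper": 1},
    {"rx": 0,"ry": 0,"rz": 0,"dx": 0,"dy": 0,"dz": 0,"gripper": 1},
    {"rx": 0,"ry": 0,"rz": 0,"dx": 0,"dy": 0,"dz": 0,"gripper": 1},
    {"rx": 0,"ry": 0,"rz": 0,"dx": 0,"dy": 0,"dz": 0,"gripper": 1},
  ],
)

```text
clock: 7.5
tcp_pos: [0.4599, 0.1516, 0.1741]
orientation: [0.16, 3.137, 0.0]
contact_force: [0.0, -0.6, -0.6]
grip_width: 0.0852
gripper_force: 0.0
```

```bash
python3 - <<'E'
from h import *
st(); im=r.grab_frame("scene"); cv2.imwrite("pics/s4.png",im[150:350,250:450])
E
```

```text
t 7.5 tcp S [[-1.3, 193.0]] z 174.1 yaw of tool y rel strip 0.04 tilt [-0.  0. -1.] F [ 0.  -0.6 -0.6] w 0.08521394176608936
```

View pics/s4.png

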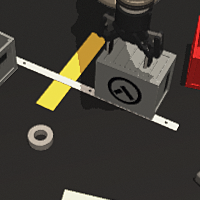

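The left crate now lies on its near side with the stamp plainly visible at crop (125,90), so the left crate is the stamped one. Now I tip the right crate.

>>> step_arm(
  moves=[
    {"rx": 0,"ry": 0,"rz": 0,"dx": 0,"dy": 0,"dz": -50,"gripper": 1},
    {"rx": 0,"ry": 0,"rz": 0,"dx": -10,"dy": -20,"dz": -30,"gripper": 1},
    {"rx": 0,"ry": 0,"rz": 0,"dx": -26,"dy": -52,"dz": 0,"gripper": 1},
    {"rx": 0,"ry": 0,"rz": 0,"dx": -26,"dy": -52,"dz": 0,"gripper": 1},
    {"rx": 0,"ry": 0,"rz": 0,"dx": -26,"dy": -52,"dz": 0,"gripper": 1},
    {"rx": 0,"ry": 0,"rz": 0,"dx": -26,"dy": -52,"dz": 0,"gripper": 1},
    {"rx": 0,"ry": 0,"rz": 0,"dx": -26,"dy": -52,"dz": 0,"gripper": 1},
    {"rx": 0,"ry": 0,"rz": 0,"dx": -26,"dy": -52,"dz": 0,"gripper": 1},
    {"rx": 0,"ry": 0,"rz": 0,"dx": -30,"dy": -54,"dz": 0,"gripper": 1},
    {"rx": 0,"ry": 0,"rz": 0,"dx": 0,"dy": 0,"dz": 0,"gripper": 1},
  ],
)

```text
clock: 8.8
tcp_pos: [0.6152, -0.2586, 0.2535]
orientation: [-0.171, -3.136, 0.006]
contact_force: [-0.1, 0.2, -0.2]
grip_width: 0.0858
gripper_force: 0.0
```

```bash
python3 - <<'E'
from h import *
st()
E
```

```text
t 8.8 tcp S [[195.0, -199.2]] z 253.5 yaw of tool y rel strip -0.38 tilt [ 0.    -0.004 -1.   ] F [-0.1  0.2 -0.2] w 0.08583002567741926
```

>>> step_arm(
  moves=[
    {"rx": 0,"ry": 0,"rz": 0,"dx": 0,"dy": 6,"dz": 48,"gripper": 1},
    {"rx": 0,"ry": 0,"rz": 0,"dx": 0,"dy": 0,"dz": 48,"gripper": 1},
    {"rx": 0,"ry": 0,"rz": 0,"dx": 0,"dy": 0,"dz": 40,"gripper": 1},
    {"rx": 0,"ry": 0,"rz": 0,"dx": 0,"dy": 0,"dz": 10,"gripper": 1},
    {"rx": 0,"ry": 0,"rz": 0,"dx": 15,"dy": 0,"dz": 0,"gripper": 1},
    {"rx": 0,"ry": 0,"rz": 0,"dx": 10,"dy": 0,"dz": 0,"gripper": 1},
    {"rx": 0,"ry": 0,"rz": 0,"dx": 5,"dy": 0,"dz": 0,"gripper": 1},
    {"rx": 0,"ry": 0,"rz": 0,"dx": 5,"dy": 0,"dz": 0,"gripper": 1},
    {"rx": 0,"ry": 0,"rz": 0,"dx": 5,"dy": 0,"dz": 0,"gripper": 1},
    {"rx": 0,"ry": 0,"rz": 0,"dx": 4,"dy": 0,"dz": 0,"gripper": 1},
  ],
)

```text
clock: 10.05
tcp_pos: [0.5729, -0.2416, 0.1084]
orientation: [0.159, 3.136, 0.0]
contact_force: [5.2, 1.2, 3.7]
grip_width: 0.0854
gripper_force: 3.9
```

```bash
python3 - <<'E'
from h import *
st()
E
```

```text
t 10.05 tcp S [[151.2, -186.6]] z 108.4 yaw of tool y rel strip 0.06 tilt [-0.001  0.    -1.   ] F [5.2 1.2 3.7] w 0.08535834078641202
```

>>> step_arm(
  moves=[
    {"rx": 0,"ry": 0,"rz": 0,"dx": 3,"dy": 0,"dz": -1,"gripper": 1},
    {"rx": 0,"ry": 0,"rz": 0,"dx": 4.3,"dy": 0,"dz": -5,"gripper": 1},
    {"rx": 0,"ry": 0,"rz": 0,"dx": 4.3,"dy": 0,"dz": -5,"gripper": 1},
    {"rx": 0,"ry": 0,"rz": 0,"dx": 4.3,"dy": 0,"dz": -5,"gripper": 1},
    {"rx": 0,"ry": 0,"rz": 0,"dx": 4.3,"dy": 0,"dz": -5,"gripper": 1},
    {"rx": 0,"ry": 0,"rz": 0,"dx": 5.2,"dy": 0,"dz": -4.5,"gripper": 1},
    {"rx": 0,"ry": 0,"rz": 0,"dx": 5.2,"dy": 0,"dz": -4.5,"gripper": 1},
    {"rx": 0,"ry": 0,"rz": 0,"dx": 5.2,"dy": 0,"dz": -4.5,"gripper": 1},
    {"rx": 0,"ry": 0,"rz": 0,"dx": 5.2,"dy": 0,"dz": -4.5,"gripper": 1},
  ],
)

```text
clock: 11.18
tcp_pos: [0.5305, -0.2376, 0.147]
orientation: [-0.16, -3.136, -0.0]
contact_force: [1.8, 0.6, 1.6]
grip_width: 0.0852
gripper_force: 1.1
```

```bash
python3 - <<'E'
from h import *
st(); cv2.imwrite("pics/t1.png",r.grab_frame("scene"))
E
```

```text
t 11.18 tcp S [[108.6, -187.0]] z 147.0 yaw of tool y rel strip 0.03 tilt [ 0.002  0.    -1.   ] F [1.8 0.6 1.6] w 0.08523524650701816
```

Position and forces match the first crate, so I continue the same way.

>>> step_arm(
  moves=[
    {"rx": 0,"ry": 0,"rz": 0,"dx": 5.9,"dy": 0,"dz": -3.5,"gripper": 1},
    {"rx": 0,"ry": 0,"rz": 0,"dx": 5.9,"dy": 0,"dz": -3.5,"gripper": 1},
    {"rx": 0,"ry": 0,"rz": 0,"dx": 5.9,"dy": 0,"dz": -3.5,"gripper": 1},
    {"rx": 0,"ry": 0,"rz": 0,"dx": 5.9,"dy": 0,"dz": -3.5,"gripper": 1},
    {"rx": 0,"ry": 0,"rz": 0,"dx": 6.4,"dy": 0,"dz": -2.4,"gripper": 1},
    {"rx": 0,"ry": 0,"rz": 0,"dx": 6.4,"dy": 0,"dz": -2.4,"gripper": 1},
    {"rx": 0,"ry": 0,"rz": 0,"dx": 6.4,"dy": 0,"dz": -2.4,"gripper": 1},
    {"rx": 0,"ry": 0,"rz": 0,"dx": 6.4,"dy": 0,"dz": -2.4,"gripper": 1},
    {"rx": 0,"ry": 0,"rz": 0,"dx": 6.5,"dy": 0,"dz": -1.1,"gripper": 1},
    {"rx": 0,"ry": 0,"rz": 0,"dx": 6.5,"dy": 0,"dz": -1.1,"gripper": 1},
    {"rx": 0,"ry": 0,"rz": 0,"dx": 6.5,"dy": 0,"dz": -1.1,"gripper": 1},
    {"rx": 0,"ry": 0,"rz": 0,"dx": 6.5,"dy": 0,"dz": -1.1,"gripper": 1},
    {"rx": 0,"ry": 0,"rz": 0,"dx": 6,"dy": 0,"dz": 0,"gripper": 1},
    {"rx": 0,"ry": 0,"rz": 0,"dx": 6,"dy": 0,"dz": 0,"gripper": 1},
    {"rx": 0,"ry": 0,"rz": 0,"dx": 5,"dy": 0,"dz": 0,"gripper": 1},
    {"rx": 0,"ry": 0,"rz": 0,"dx": 5,"dy": 0,"dz": 0,"gripper": 1},
  ],
)

```text
clock: 13.22
tcp_pos: [0.4345, -0.2278, 0.175]
orientation: [-0.159, -3.137, -0.0]
contact_force: [-0.1, -0.3, 0.5]
grip_width: 0.085
gripper_force: 0.3
```

>>> step_arm(
  moves=[
    {"rx": 0,"ry": 0,"rz": 0,"dx": 5,"dy": 0,"dz": 0,"gripper": 1},
    {"rx": 0,"ry": 0,"rz": 0,"dx": 5,"dy": 0,"dz": 0,"gripper": 1},
    {"rx": 0,"ry": 0,"rz": 0,"dx": 4,"dy": 0,"dz": 0,"gripper": 1},
    {"rx": 0,"ry": 0,"rz": 0,"dx": 0,"dy": 0,"dz": 0,"gripper": 1},
    {"rx": 0,"ry": 0,"rz": 0,"dx": 0,"dy": 0,"dz": 0,"gripper": 1},
    {"rx": 0,"ry": 0,"rz": 0,"dx": 0,"dy": 0,"dz": 0,"gripper": 1},
    {"rx": 0,"ry": 0,"rz": 0,"dx": 0,"dy": 0,"dz": -50,"gripper": 1},
    {"rx": 0,"ry": 0,"rz": 0,"dx": 0,"dy": 0,"dz": -30,"gripper": 1},
    {"rx": 0,"ry": 0,"rz": 0,"dx": 0,"dy": 0,"dz": 0,"gripper": 1},
  ],
)

```text
clock: 14.35
tcp_pos: [0.4225, -0.227, 0.2573]
orientation: [0.159, 3.133, -0.001]
contact_force: [-0.7, 0.1, -1.0]
grip_width: 0.0855
gripper_force: 0.0
```

```bash
python3 - <<'E'
from h import *
st(); a=r.grab_frame("scene")[130:350,150:450]; b=r.grab_frame("top")[130:370,195:505]
cv2.imwrite("pics/b1.png",np.vstack([cv2.resize(a,(400,293)),cv2.resize(b,(400,306))])) 
cv2.imwrite("pics/top1.png",r.grab_frame("top"))
E
```

```text
t 14.35 tcp S [[0.1, -187.5]] z 257.3 yaw of tool y rel strip 0.05 tilt [-0.005 -0.001 -1.   ] F [-0.7  0.1 -1. ] w 0.08551433228271438
```

View pics/b1.png

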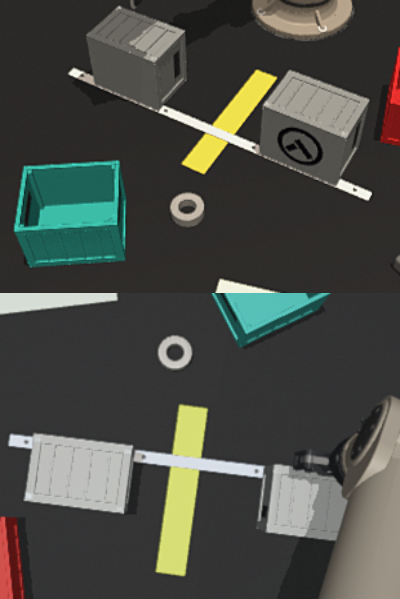

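Both crates lie on their near sides. In the scene view the stamped crate (stamp at (300,147)) shows the ring and tick, and the other underside is blank. Now I measure the stamped crate and the tape from the top frame.

```bash
cat > m.py <<'E'
from h import *
def meas(im,roi,z=.132,lo=150):
    g=cv2.cvtColor(im,cv2.COLOR_BGR2GRAY); hsv=cv2.cvtColor(im,cv2.COLOR_BGR2HSV)
    x0,y0,x1,y1=roi; k=np.zeros_like(g); k[y0:y1,x0:x1]=((g>lo)&(g<205)&(hsv[...,1]<40))[y0:y1,x0:x1]*255
    k=cv2.morphologyEx(k,cv2.MORPH_OPEN,np.ones((5,5)));k=cv2.morphologyEx(k,cv2.MORPH_CLOSE,np.ones((7,7)))
    c=max(cv2.findContours(k,0,1)[0],key=cv2.contourArea)[:,0]
    p=np.array(S(ray("top",c,z)),np.float32); b=cv2.minAreaRect(p)
    print("crate",np.round(b[0],1),np.round(b[1],1),round(b[2],2),cv2.boxPoints(b).round(1).tolist())
def tape(im):
    hsv=cv2.cvtColor(im,cv2.COLOR_BGR2HSV); y=cv2.inRange(hsv,(22,80,80),(38,255,255))
    c=[c for c in cv2.findContours(y,0,1)[0] if cv2.contourArea(c)>100]
    p=np.array(S(ray("top",np.vstack(c)[:,0],0)),np.float32); b=cv2.minAreaRect(p); print("tape",b)
E
python3 - <<'E'
from m import *
im=cv2.imread("pics/top1.png"); tape(im); meas(im,(205,230,310,310))
E
```

```text
tape ((-299.6416015625, 286.3851318359375), (249.37472534179688, 970.6328735351562), 43.978538513183594)
crate [-49.4 189.3] [109.3 177.6] 0.05 [[-104.0999984741211, 278.0], [-104.0, 100.4000015258789], [5.400000095367432, 100.5], [5.199999809265137, 278.1000061035156]]
```

>>> step_arm(
  moves=[
    {"rx": 0,"ry": 0,"rz": 0,"dx": -12,"dy": 52,"dz": 0,"gripper": -0.06},
    {"rx": 0,"ry": 0,"rz": 0,"dx": -12,"dy": 52,"dz": 0,"gripper": -0.06},
    {"rx": 0,"ry": 0,"rz": 0,"dx": -12,"dy": 52,"dz": 0,"gripper": -0.06},
    {"rx": 0,"ry": 0,"rz": 0,"dx": -12,"dy": 52,"dz": 0,"gripper": -0.06},
    {"rx": 0,"ry": 0,"rz": 0,"dx": -12,"dy": 52,"dz": 0,"gripper": -0.06},
    {"rx": 0,"ry": 0,"rz": 0,"dx": 12,"dy": 52,"dz": 0,"gripper": -0.06},
    {"rx": 0,"ry": 0,"rz": 0,"dx": 20,"dy": 52,"dz": 0,"gripper": -0.06},
    {"rx": 0,"ry": 0,"rz": 0,"dx": 20,"dy": 52,"dz": 0,"gripper": -0.06},
    {"rx": 0,"ry": 0,"rz": 0,"dx": 20,"dy": 52,"dz": 0,"gripper": -0.06},
    {"rx": 0,"ry": 0,"rz": 0,"dx": 20,"dy": 54,"dz": 0,"gripper": -0.06},
    {"rx": 0,"ry": 0,"rz": 0,"dx": 0,"dy": 0,"dz": 0,"gripper": -0.06},
  ],
)

```text
clock: 15.88
tcp_pos: [0.4392, 0.301, 0.2535]
orientation: [-0.146, -3.135, -0.001]
contact_force: [-0.2, -1.8, -0.9]
grip_width: 0.0401
gripper_force: 0.0
```

```bash
python3 - <<'E'
from m import *
st(); print(np.round(r.get_obs()['joints'],2))
im=cv2.imread("pics/top1.png"); k=np.zeros_like(im); k[205:365,305:365]=im[205:365,305:365]; tape(k)
E
```

```text
t 15.88 tcp S [[-37.2, 339.5]] z 253.5 yaw of tool y rel strip 0.54 tilt [ 0.003  0.    -1.   ] F [-0.2 -1.8 -0.9] w 0.04014289758955393
[-0.73  0.24  0.01  1.9  -0.01  1.    0.77]
tape ((-48.48509216308594, 26.330415725708008), (54.06272888183594, 304.18536376953125), 89.34510040283203)
```

>>> step_arm(
  moves=[
    {"rx": 0,"ry": 0,"rz": 10,"dx": 0,"dy": 0,"dz": 0,"gripper": -0.06},
    {"rx": 0,"ry": 0,"rz": 10,"dx": 0,"dy": 0,"dz": 0,"gripper": -0.06},
    {"rx": 0,"ry": 0,"rz": 10,"dx": 0,"dy": 0,"dz": 0,"gripper": -0.06},
    {"rx": 0,"ry": 0,"rz": 10,"dx": 0,"dy": 0,"dz": 0,"gripper": -0.06},
    {"rx": 0,"ry": 0,"rz": 10,"dx": 0,"dy": 0,"dz": 0,"gripper": -0.06},
    {"rx": 0,"ry": 0,"rz": 10,"dx": 0,"dy": 0,"dz": 0,"gripper": -0.06},
    {"rx": 0,"ry": 0,"rz": 10,"dx": 0,"dy": 0,"dz": 0,"gripper": -0.06},
    {"rx": 0,"ry": 0,"rz": 10,"dx": 0,"dy": 0,"dz": 0,"gripper": -0.06},
    {"rx": 0,"ry": 0,"rz": 10,"dx": 0,"dy": 0,"dz": 0,"gripper": -0.06},
    {"rx": 0,"ry": 0,"rz": 0,"dx": 0,"dy": 4,"dz": 60,"gripper": -0.06},
    {"rx": 0,"ry": 0,"rz": 0,"dx": 0,"dy": 0,"dz": 0,"gripper": -0.06},
  ],
)

```text
clock: 17.25
tcp_pos: [0.4436, 0.2925, 0.1909]
orientation: [2.332, 2.104, -0.017]
contact_force: [-0.2, -0.1, -0.2]
grip_width: 0.0402
gripper_force: 0.0
```

```bash
python3 - <<'E'
from m import *
st(); print(np.round(r.get_obs()['joints'],2)); im=r.grab_frame("top"); cv2.imwrite("pics/top2.png",im); meas(im,(205,230,310,310))
E
```

```text
t 17.25 tcp S [[-32.0, 331.5]] z 190.9 yaw of tool y rel strip -90.02 tilt [-0.008 -0.007 -1.   ] F [-0.2 -0.1 -0.2] w 0.040236021274337674
[-0.9   0.32  0.24  1.97 -0.1   0.87 -0.71]
crate [-49.1 170.9] [140.6 108.7] 89.88 [[-103.5999984741211, 100.69999694824219], [5.099999904632568, 100.5], [5.400000095367432, 241.10000610351562], [-103.30000305175781, 241.3000030517578]]
```

>>> step_arm(
  moves=[
    {"rx": 0,"ry": 0,"rz": 0,"dx": 0,"dy": 0,"dz": 45,"gripper": -0.06},
    {"rx": 0,"ry": 0,"rz": 0,"dx": 0,"dy": 0,"dz": 45,"gripper": -0.06},
    {"rx": 0,"ry": 0,"rz": 0,"dx": 0,"dy": 0,"dz": 34,"gripper": -0.06},
    {"rx": 0,"ry": 0,"rz": 0,"dx": -20,"dy": 0,"dz": 0,"gripper": -0.06},
    {"rx": 0,"ry": 0,"rz": 0,"dx": -15,"dy": 0,"dz": 0,"gripper": -0.06},
    {"rx": 0,"ry": 0,"rz": 0,"dx": -6,"dy": 0,"dz": 0,"gripper": -0.06},
    {"rx": 0,"ry": 0,"rz": 0,"dx": -6,"dy": 0,"dz": 0,"gripper": -0.06},
  ],
)

```text
clock: 18.18
tcp_pos: [0.4424, 0.2499, 0.0727]
orientation: [-2.331, -2.106, -0.006]
contact_force: [0.0, 3.2, 1.1]
grip_width: 0.04
gripper_force: 0.0
```

>>> step_arm(
  moves=[
    {"rx": 0,"ry": 0,"rz": 0,"dx": -5,"dy": 0,"dz": 0,"gripper": -0.06},
    {"rx": 0,"ry": 0,"rz": 0,"dx": -5,"dy": 0,"dz": 0,"gripper": -0.06},
    {"rx": 0,"ry": 0,"rz": 0,"dx": -5,"dy": 0,"dz": 0,"gripper": -0.06},
    {"rx": 0,"ry": 0,"rz": 0,"dx": -5,"dy": 0,"dz": 0,"gripper": -0.06},
  ],
)

```text
clock: 18.68
tcp_pos: [0.4391, 0.2289, 0.071]
orientation: [-2.331, -2.106, 0.0]
contact_force: [-0.0, 3.0, 1.2]
grip_width: 0.0398
gripper_force: 0.0
```

```bash
python3 - <<'E'
from m import *
st(); im=r.grab_frame("top"); cv2.imwrite("pics/top3.png",im); meas(im,(205,230,340,310))
b=cv2.resize(im[205:365,195:365],None,fx=3,fy=3); a=cv2.resize(r.grab_frame("scene")[150:350,250:450],(480,480)); b=cv2.resize(b,(480,452))
cv2.imwrite("pics/b2.png",cv2.resize(np.hstack([cv2.resize(a,(452,452)),b]),(790,383)))
E
```

```text
t 18.68 tcp S [[-29.8, 267.7]] z 71.0 yaw of tool y rel strip -89.94 tilt [-0. -0. -1.] F [-0.   3.   1.2] w 0.03981513548265784
crate [-50.3 131. ] [109.2 115.3] -0.0 [[-104.9000015258789, 188.60000610351562], [-104.9000015258789, 73.30000305175781], [4.300000190734863, 73.30000305175781], [4.300000190734863, 188.60000610351562]]
```

View pics/b2.png

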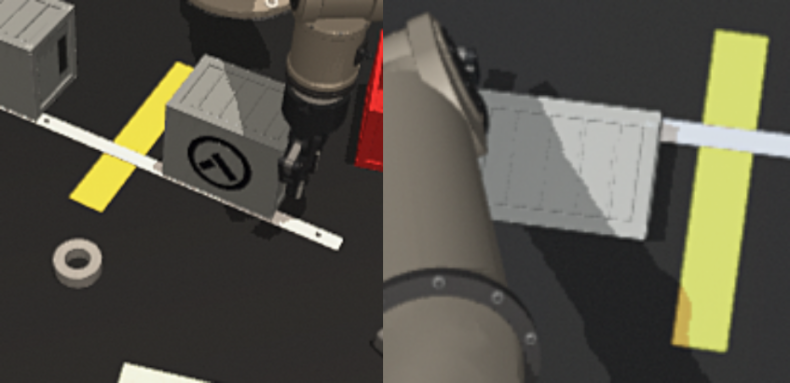

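```bash
python3 - <<'E'
from m import *
f=lambda q:(np.array(q)-[383,0])/2.394+[195,205]
print(S(ray("top",f([(660,113),(645,240)]),.132)),"tape at",S(ray("top",f([(700,120),(755,125),(682,290),(735,300)]),0.)))
E
```

```text
[[3.6, 89.1], [-106.4, 87.7]] tape at [[13.4, 52.9], [15.4, 0.2], [-148.5, 49.3], [-151.4, -1.5]]
```

The stamped crate slides squarely ahead of the fingers. Its leading edge is at about x=645–660 in the right half and the tape at 685–765. About 65 mm remain, so I push 60.

>>> step_arm(
  moves=[
    {"rx": 0,"ry": 0,"rz": 0,"dx": -6,"dy": 0,"dz": 0,"gripper": -0.06},
    {"rx": 0,"ry": 0,"rz": 0,"dx": -6,"dy": 0,"dz": 0,"gripper": -0.06},
    {"rx": 0,"ry": 0,"rz": 0,"dx": -6,"dy": 0,"dz": 0,"gripper": -0.06},
    {"rx": 0,"ry": 0,"rz": 0,"dx": -6,"dy": 0,"dz": 0,"gripper": -0.06},
    {"rx": 0,"ry": 0,"rz": 0,"dx": -6,"dy": 0,"dz": 0,"gripper": -0.06},
    {"rx": 0,"ry": 0,"rz": 0,"dx": -6,"dy": 0,"dz": 0,"gripper": -0.06},
    {"rx": 0,"ry": 0,"rz": 0,"dx": -6,"dy": 0,"dz": 0,"gripper": -0.06},
    {"rx": 0,"ry": 0,"rz": 0,"dx": -6,"dy": 0,"dz": 0,"gripper": -0.06},
    {"rx": 0,"ry": 0,"rz": 0,"dx": -6,"dy": 0,"dz": 0,"gripper": -0.06},
    {"rx": 0,"ry": 0,"rz": 0,"dx": -6,"dy": 0,"dz": 0,"gripper": -0.06},
    {"rx": 0,"ry": 0,"rz": 0,"dx": 0,"dy": 0,"dz": 0,"gripper": -0.06},
  ],
)

```text
clock: 20.15
tcp_pos: [0.433, 0.1684, 0.071]
orientation: [2.332, 2.105, -0.001]
contact_force: [-0.7, -0.5, -1.0]
grip_width: 0.0401
gripper_force: 0.0
```

```bash
python3 - <<'E'
from m import *
st(); im=r.grab_frame("top"); sc=r.grab_frame("scene"); cv2.imwrite("pics/top4.png",im)
b=cv2.resize(im[215:345,225:395],(680,520),interpolation=cv2.INTER_CUBIC); cv2.imwrite("pics/b3.png",b)
# edge profile along y' at several x', rays at z=.132
g=cv2.cvtColor(im,cv2.COLOR_BGR2HSV)
for x in (-15,-40,-60,-80,-95):
    ys=np.arange(70,-20,-1.); P=np.array([[*(O+ex*x/1e3+ey*y/1e3),.132] for y in ys]); q=proj("top",P).astype(np.float32)
    sat=cv2.remap(g[...,1],q[:,0:1],q[:,1:2],1).ravel().astype(int); v=cv2.remap(g[...,2],q[:,0:1],q[:,1:2],1).ravel().astype(int)
    i=np.argmax(sat>70); print(x,"edge to tape y'",ys[i],sat[max(0,i-4):i+3])
E
```

```text
t 20.15 tcp S [[-29.8, 207.0]] z 71.0 yaw of tool y rel strip -90.01 tilt [-0.001 -0.    -1.   ] F [-0.7 -0.5 -1. ] w 0.04006959305521902
-15 edge to tape y' 70.0 [4 4 4]
-40 edge to tape y' 28.0 [  4   5  12  23  71 129 150]
-60 edge to tape y' 28.0 [  4   5  18  52  86 127 154]
-80 edge to tape y' 28.0 [  4   4   4  55 107 133 152]
-95 edge to tape y' 28.0 [  7  10  17  46  80 117 155]
```

View pics/b3.png

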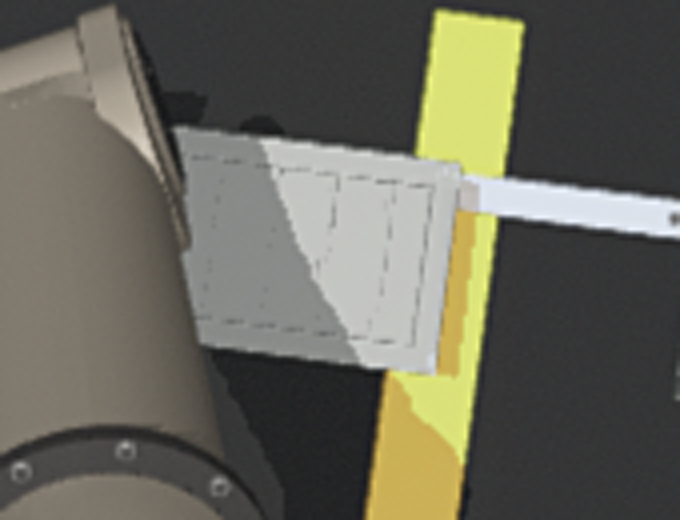

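The leading end stands in the middle of the tape. Its edge is at x≈435–460 and the tape is about 385–520 in the crop, square and at y' 28 all along. I back off and hand in.

>>> step_arm(
  moves=[
    {"rx": 0,"ry": 0,"rz": 0,"dx": 10,"dy": 0,"dz": 0,"gripper": -0.06},
    {"rx": 0,"ry": 0,"rz": 0,"dx": 25,"dy": 0,"dz": 0,"gripper": -0.06},
    {"rx": 0,"ry": 0,"rz": 0,"dx": 25,"dy": 0,"dz": 0,"gripper": -0.06},
    {"rx": 0,"ry": 0,"rz": 0,"dx": 0,"dy": 0,"dz": -50,"gripper": -0.06},
    {"rx": 0,"ry": 0,"rz": 0,"dx": 0,"dy": 0,"dz": -50,"gripper": -0.06},
    {"rx": 0,"ry": 0,"rz": 0,"dx": 0,"dy": 0,"dz": -50,"gripper": -0.06},
    {"rx": 0,"ry": 0,"rz": 0,"dx": 20,"dy": 0,"dz": 0,"gripper": -0.06},
    {"rx": 0,"ry": 0,"rz": 0,"dx": 0,"dy": 0,"dz": 0,"gripper": -0.06},
    {"rx": 0,"ry": 0,"rz": 0,"dx": 0,"dy": 0,"dz": 0,"gripper": -0.06},
  ],
)

```text
clock: 21.38
tcp_pos: [0.4403, 0.2485, 0.2196]
orientation: [2.331, 2.106, -0.005]
contact_force: [-0.5, 0.2, 0.1]
grip_width: 0.04
gripper_force: 0.0
```

```bash
python3 - <<'E'
from m import *
st(); im=r.grab_frame("top"); g=cv2.cvtColor(im,cv2.COLOR_BGR2HSV)
for x in (-40,-60,-80,-95):
    ys=np.arange(70,-20,-1.); q=proj("top",np.array([[*(O+ex*x/1e3+ey*y/1e3),.132] for y in ys])).astype(np.float32)
    print(x,ys[np.argmax(cv2.remap(g[...,1],q[:,0:1],q[:,1:2],1).ravel()>70)])
print(r.hand_in())
E
```

```text
t 21.38 tcp S [[-30.7, 287.3]] z 219.6 yaw of tool y rel strip -89.92 tilt [-0.003 -0.002 -1.   ] F [-0.5  0.2  0.1] w 0.04001538539893047
-40 28.0
-60 28.0
-80 28.0
-95 28.0
the job is handed in; nothing more can be done
None
```

The job is handed in at about 21 s: both crates lie on their near sides, the stamped (left) one has its leading end square on the tape within about 3 mm of the centreline, the other lies clear of it, and I did not touch the measuring gear.

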